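Start up the sample line

TASK

Start the sample line by pressing down three black keys with a fingertip, in this order: first the gas valve's (the round aluminium drum), then the peristaltic pump's (the grey box with the roller head), then the magnetic stirrer's (the low white box with the flat round plate). Press each key lightly, until it is fully down and stays down; do not lift, tip or shove any unit. Leave the vortex mixer's key up, leave the flask, bottle and jar where they stand, and finish clear of everything.

Things in the scene. Friction and masses are not known exactly. Their poses are not given: they have to be found in the camera images.
- valve: Gas valve: loose upright aluminium drum, 76 mm diameter, 85 mm tall, with two short brass hose stubs 14 mm thick sticking out to 56 mm from its axis along +y and -y, 45 mm up. Origin: centre of its underside; z up. About 0.9 kg. x and y here are the unit's own axes; it may stand turned up to 0.5 rad either way from the world's.
- valve_key_top (a point): Centre of the top face of the gas valve's key: a black cylinder 30 mm across on the axis of the drum, standing 24 mm proud of the drum's top when up (its top then 109 mm above the bench), 12 mm proud when fully down. The point moves with the key.
- valve_key (a joint): Key travel in m: 0 = fully up (off), 0.012 = fully down against its stop (on). It moves straight down under about 3 N and stays wherever it is left. Its cap is soft: it gives 2 mm under 3 N before the key moves, and up to 8 mm (12 N) once the key is at its stop, and springs back when released; over 20 N is too rough. Starts 0 to 2 mm down, which counts as off.
- pump: Peristaltic pump: loose grey box 90 x 72 mm, 85 mm tall, with a white round roller head (64 mm diameter, 30 mm thick, axis level, 45 mm up, three steel rollers on its face) standing out of its +x end. Origin: on the underside, 10 mm to +x of the box's centre; z up. About 0.95 kg. x and y here are the unit's own axes; it may stand turned up to 0.5 rad either way from the world's.
- pump_key_top (a point): Centre of the top face of the pump's key: a black cylinder 30 mm across on top of the box, 15 mm to -x of the pump's origin, 24 mm proud when up (its top then 109 mm above the bench), 12 mm proud when fully down. The point moves with the key.
- pump_key (a joint): Key travel in m: 0 = fully up (off), 0.012 = fully down against its stop (on). It moves straight down under about 3 N and stays wherever it is left. Its cap is soft: it gives 2 mm under 3 N before the key moves, and up to 8 mm (12 N) once the key is at its stop, and springs back when released; over 20 N is too rough. Starts 0 to 2 mm down, which counts as off.
- stirrer: Magnetic stirrer: loose low white box 120 x 74 mm, 50 mm tall, with a flat round white plate (68 mm diameter, 6 mm thick) on top, centred 22 mm to +x of the origin. Origin: centre of its underside; z up. About 0.9 kg. x and y here are the unit's own axes; it may stand turned up to 0.5 rad either way from the world's.
- stirrer_key_top (a point): Centre of the top face of the stirrer's key: a black cylinder 30 mm across on top of the box, 36 mm to -x of the stirrer's origin beside the plate, 24 mm proud when up (its top then 74 mm above the bench), 12 mm proud when fully down. The point moves with the key.
- stirrer_key (a joint): Key travel in m: 0 = fully up (off), 0.012 = fully down against its stop (on). It moves straight down under about 3 N and stays wherever it is left. Its cap is soft: it gives 2 mm under 3 N before the key moves, and up to 8 mm (12 N) once the key is at its stop, and springs back when released; over 20 N is too rough. Starts 0 to 2 mm down, which counts as off.
- mixer: Vortex mixer, to be left alone and off: loose grey box 112 x 72 mm, 60 mm tall, with a black rubber cup 48 mm across on a neck, reaching 94 mm up, 26 mm to +x of the origin, and a black key like the others 34 mm to -x of it (its top 84 mm above the bench). Origin: centre of its underside. x and y here are the unit's own axes; it may stand turned up to 0.5 rad either way from the world's.
- mixer_key (a joint): Key travel in m: 0 = fully up (off), 0.012 = fully down against its stop (on). It moves straight down under about 3 N and stays wherever it is left. Its cap is soft: it gives 2 mm under 3 N before the key moves, and up to 8 mm (12 N) once the key is at its stop, and springs back when released; over 20 N is too rough. To stay up.
- flask: Bystander: loose conical glass flask, 80 mm across the foot, 122 mm tall; origin: centre of its underside.
- bottle: Bystander: loose white plastic bottle with blue cap, 66 mm diameter, 140 mm tall; origin: centre of its underside.
- jar: Bystander: loose small amber jar with black cap, 44 mm diameter, 55 mm tall; origin: centre of its underside.

How it is judged:
On the way, in this order (a step that is already met when the one before it is completed fails the run):
1. the gas valve's key is down (value of joint valve_key above 0.008 m), for 0.2 s.
2. then the pump's key is down (value of joint pump_key above 0.008 m), for 0.2 s.
3. then the stirrer's key is down (value of joint stirrer_key above 0.008 m), for 0.2 s.
At the end, for the whole second after the job is handed in: The keys of the gas valve, pump and stirrer are all at least 8 mm down of 12 mm, the vortex mixer's key is less than 4 mm down, and all units and glassware stand upright (0.1 rad), at rest, on the bench, within 30 mm of where they began (value of joint each of valve_key, pump_key, stirrer_key above 0.008 m and value of joint mixer_key below 0.004 m and distance of each of valve, pump, stirrer, mixer, flask, bottle, jar from where it was at the start of the episode below 0.03 m and height (world z) of each of valve, pump, stirrer, mixer below 0.01 m and angle between each of valve, pump, stirrer, mixer, flask, bottle, jar's own z axis and vertical below 0.1 rad and linear speed of each of valve, pump, stirrer, mixer, flask, bottle, jar below 0.02 m/s); the robot touches nothing.
It fails at once if a key is pressed out of order (past 4 mm while the key due before it is not yet down) ((value of joint pump_key above 0.004 m and value of joint valve_key below 0.007 m) or (value of joint stirrer_key above 0.004 m and value of joint pump_key below 0.007 m)).
It fails at once if the vortex mixer's key is pressed (value of joint mixer_key above 0.004 m).
It fails at once if a unit is touched roughly (more than 20 N) (contact force between any of the fingers, the arm and valve above 20 N or contact force between any of the fingers, the arm and pump above 20 N or contact force between any of the fingers, the arm and stirrer above 20 N or contact force between any of the fingers, the arm and mixer above 20 N).
It fails at once if a unit is lifted (10 mm), tipped (0.2 rad) or shoved (30 mm) (height (world z) of any of valve, pump, stirrer, mixer above 0.01 m or angle between any of valve, pump, stirrer, mixer's own z axis and vertical above 0.2 rad or distance of any of valve, pump, stirrer, mixer from where it was at the start of the episode above 0.03 m).
It fails at once if the flask, bottle or jar is moved (30 mm) or tipped (distance of any of flask, bottle, jar from where it was at the start of the episode above 0.03 m or angle between any of flask, bottle, jar's own z axis and vertical above 0.3 rad).
It also fails if it takes over 54 s, if anything falls off the work surface, if the arm or the gripper's body presses on something with over 40 N, if the wrist force passes 120 N, or if a joint passes its speed limit or range.

ROBOT

A 7-joint arm with a two-finger parallel gripper is mounted at the origin on the work surface. World frame = base frame: x ahead of the robot, y to its left, z up, the work surface at z = 0. Lengths are in m, angles in rad, forces in N, time in s.
With the tool pointing down it reaches from about 0.425 to 0.875 m from the base axis. Payload 4.7 kg.
Tool frame: the origin (TCP) lies midway between the tips of the shut fingers; the grasp point (between the pads) lies 19 mm behind it; x points along the fingers, z is the direction in which the jaws open and shut, and the axes are right-handed (so a half turn about x gives the same grasp; the last joint's range is limited). The gripper opens to 87 mm and grips with 3 to 60 N. Pads are 19 mm wide; open, the fingers measure 117 mm over their backs; the gripper's body (75 mm by 190 mm) begins 51 mm behind the grasp point.
Start: joints at [-1.312, 0.321, -0.07, 1.45, 0.023, 1.371, -0.057], TCP at [0.158, 0.631, 0.199] pointing down, gripper open.
Joint ranges: [-2.86, 2.86], [-0.3, 2.09], [-1.38, 1.24], [0.06, 2.45], [-1.56, 4.7], [0.09, 2.05], [-2.69, 2.69]. Speed limits (rad/s): [2.57, 2.57, 3.14, 3.14, 3.14, 3.14, 3.14].

INTERFACE

Orientations are given as a rotation vector (axis times angle).
In Python, from bench import ctrl, vision, close_job gives the robot as it stands. The module is installed in compiled form; this text tells all that it offers.
- The arm moves only by the tool servo_tool, never from a script. Its argument "commands" is a list that holds one entry, the list of rows, each a list of 7 numbers: the turn, a rotation vector about the tool's x, y, z in degrees, then the shift along the tool's x, y, z in mm, then the finger opening in mm, from 0 to 87. In form: [[[wx, wy, wz, x, y, z, grip], ...]]. A call has 1 to 5 rows; each row is the pose to reach, as a shift and turn from the pose commanded when the call began, along the tool's axes at that moment; what a row does not reach only later rows make up. A row lasts 1/8 s, in which the tool goes at most 62.5 mm and 10.7 degrees, less where a joint would pass 70% of its speed; a pose out of reach is approached as far as the arm can. A call with a gripper value outside its range is refused whole. The fingers move at their own pace and stop on an object; "newtons" is the grip in N (left out, the last holds). Time passes only in rows, so rows that repeat a pose let the fingers close. It gives the time, the measured TCP pose, the force and the opening at its end, in the units of the state.
- ctrl.get_state(): the state, without advancing time (a new reading comes with each control period).
- vision.get_image(name): name is "scene" or "top"; returns the picture (400x640x3 uint8, red, green, blue); there is no depth.
- vision.camera_info(name): a dict with "fov_y" (degrees; the focal length in pixels is half the picture's height over the tangent of half this angle, whatever the lens; pixels are square), "cx", "cy" (the principal point, pixels), "pose" (4x4, takes a point from camera to world coordinates). Camera axes: x right, y down, z forward; pixel columns grow to the right and rows downward; lengths in m; the calibration is good to about 2 mm. A picture is of the moment at which its call begins. camera_info takes no time and is no camera call.
- close_job(): hands the job in, once; it reports no verdict.
The state is a dict: "time": time; "joint_positions": joint angles; "qd": joint speeds; "joint_torque": joint torques, N m; "position": TCP position; "tool_rot": TCP orientation; "ft_force": force on the tool from outside, world axes, zero at the start; "torque": the same for the moment, N m; "grip_width": opening from 0.0 (shut) to 1.0 (fully open).
Only numpy, scipy, OpenCV 4.12 (cv2) and the standard library are available. Lean on these libraries where they do the work, as an engineer would, in place of code of your own. Each camera call takes 0.05 s, during which the arm holds its last target. There are 200 camera calls.

## Working session

There is one attempt and no reset: what is moved stays moved. The work goes in short steps, Python scripts to look and compute and a tool call to move; the robot and the scene stay as the last step left them, time stands still between calls to the robot, and variables do not carry over. Pictures are saved under pics/ and viewed, about 8 in all and at most 12, crops included, and the job is handed in when it is done.

Besides the shell and the picture viewer there is one more tool, called after ">>>" as name([rows], argument=value, ...), one row to a line, values as JSON. servo_tool: Moves the arm, as the interface text tells. Its arguments: {"type":"object","properties":{"commands":{"type":"array"},"newtons":{"type":"number"}},"required":["commands"]}

```bash
mkdir -p pics; python3 - <<'E'
from bench import ctrl,vision
import cv2,numpy as np
for n in("scene","top"):
    cv2.imwrite(f"pics/{n}0.png",vision.get_image(n)[:,:,::-1]); i=vision.camera_info(n); print(n,i["fov_y"],i["cx"],i["cy"],np.round(i["pose"],3).tolist(),i.keys())
s=ctrl.get_state();print({k:np.round(v,3).tolist() for k,v in s.items()})
E
```

```text
scene 47.8713056341011 326.48023538696 207.43261215215634 [[0.724, 0.403, -0.561, 1.188], [0.69, -0.442, 0.573, -0.591], [-0.017, -0.801, -0.598, 0.758], [0.0, 0.0, 0.0, 1.0]] dict_keys(['fov_y', 'cx', 'cy', 'pose'])
top 57.52054829378963 323.3587971969212 201.6298946952733 [[0.022, -0.997, 0.072, 0.49], [-1.0, -0.022, 0.004, 0.022], [-0.002, -0.072, -0.997, 0.863], [0.0, 0.0, 0.0, 1.0]] dict_keys(['fov_y', 'cx', 'cy', 'pose'])
{'time': 0.1, 'joint_positions': [-1.312, 0.322, -0.07, 1.452, 0.023, 1.371, -0.057], 'qd': [0.001, -0.001, -0.0, -0.002, -0.0, -0.001, -0.0], 'joint_torque': [-0.0, -49.257, -0.406, -31.34, -0.064, 0.04, 0.0], 'position': [0.157, 0.63, 0.198], 'tool_rot': [-1.028, 1.316, 1.026], 'ft_force': [0.272, 0.015, 0.678], 'torque': [0.033, 0.009, 0.031], 'grip_width': 0.998}
```

View pics/scene0.png

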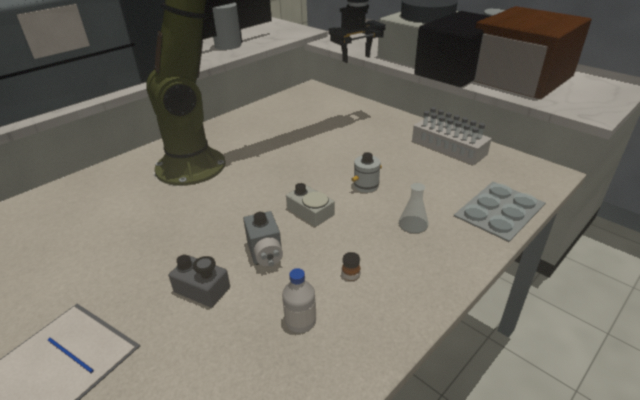

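View pics/top0.png

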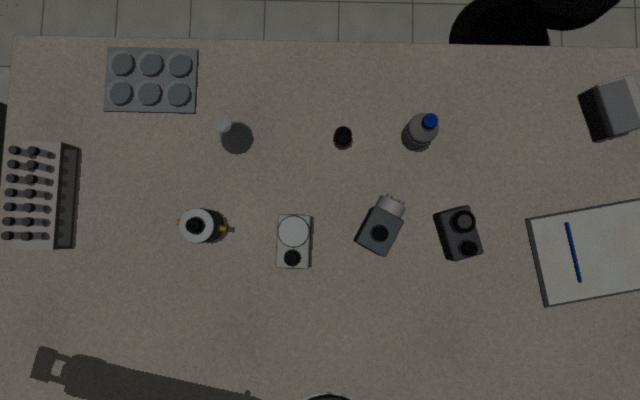

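The scene view shows the key caps at about valve (367,158), stirrer (301,189), pump (260,219) and mixer (184,263). In the top view they are at (194,225), (292,258), (380,233) and (469,248). The arm is parked at the left. Next I refine the centres and cross-check them between the two views.

```bash
cat > h.py <<'E'
import numpy as np,cv2
from bench import vision
def ray(n,uv):
    i=vision.camera_info(n);f=200/np.tan(np.radians(i["fov_y"]/2));P=np.array(i["pose"])
    d=P[:3,:3]@np.array([(uv[0]-i["cx"])/f,(uv[1]-i["cy"])/f,1]);return P[:3,3],d/np.linalg.norm(d)
def plane(n,uv,z):
    o,d=ray(n,uv);return o+d*(z-o[2])/d[2]
def tri(a,b):
    (o,d),(p,e)=ray("top",a),ray("scene",b)
    s=np.linalg.lstsq(np.c_[d,-e],p-o,rcond=None)[0];A=o+s[0]*d;B=p+s[1]*e
    return (A+B)/2,np.linalg.norm(A-B)
def blob(im,c,r=14,th=38):
    x,y=int(c[0])-r,int(c[1])-r;g=im[y:y+2*r,x:x+2*r].max(2)
    m=(g<th).astype(np.uint8);k,l,s,ce=cv2.connectedComponentsWithStats(m)
    j=min(range(1,k),key=lambda q:np.hypot(*(ce[q]-r))-s[q,4]*.05);return ce[j]+[x,y],s[j]
E
python3 - <<'E'
from h import *
t=cv2.imread("pics/top0.png");s=cv2.imread("pics/scene0.png")
K={"valve":((194,225),(367,158),.109),"pump":((380,233),(260,219),.109),"stir":((292,258),(301,189),.074),"mix":((469,248),(184,263),.084)}
for n,(a,b,z) in K.items():
    ca,sa=blob(t,a);cb,sb=blob(s,b,9);
    X,e=tri(ca,cb);print(n,ca.round(1),sa[2:],cb.round(1),sb[2:],"tri",X.round(4),round(e,4),"top",plane("top",ca,z).round(4),"scene",plane("scene",cb,z-.005).round(4))
c=lambda im,u,r:cv2.resize(im[u[1]-r:u[1]+r,u[0]-r:u[0]+r],(400,300),interpolation=cv2.INTER_CUBIC)
r=lambda im,u:cv2.resize(im[u[1]-24:u[1]+24,u[0]-32:u[0]+32],(260,195),interpolation=cv2.INTER_CUBIC)
cv2.imwrite("pics/c1.png",cv2.convertScaleAbs(np.vstack([np.hstack([r(im,K[n][i]) for n in("valve","pump","stir")]) for i,im in((0,t),(1,s))]),alpha=1.8))
E
```

```text
Traceback (most recent call last):
  File "h.py", line 15, in blob
    j=min(range(1,k),key=lambda q:np.hypot(*(ce[q]-r))-s[q,4]*.05);return ce[j]+[x,y],s[j]
ValueError: min() iterable argument is empty
```

```bash
sed -i 's/m=(g<th)/m=(g<int(g.min())+22)/' h.py
python3 - <<'E'
from h import *
t=cv2.imread("pics/top0.png");s=cv2.imread("pics/scene0.png")
K={"valve":((194,225),(367,158),.109),"pump":((380,233),(260,219),.109),"stir":((292,258),(301,189),.074),"mix":((469,248),(184,263),.084)}
for n,(a,b,z) in K.items():
    ca,sa=blob(t,a);cb,sb=blob(s,b,9);
    X,e=tri(ca,cb);print(n,ca.round(1),sa[2:],cb.round(1),sb[2:],"tri",X.round(4),round(e,4),"top",plane("top",ca,z).round(4),"scene",plane("scene",cb,z-.005).round(4))
r=lambda im,u:cv2.resize(im[u[1]-24:u[1]+24,u[0]-32:u[0]+32],(260,195),interpolation=cv2.INTER_CUBIC)
cv2.imwrite("pics/c1.png",cv2.convertScaleAbs(np.vstack([np.hstack([r(im,K[n][i]) for n in("valve","pump","stir")]) for i,im in((0,t),(1,s))]),alpha=1.8))
E
```

```text
valve [194.7 225.2] [ 18  15 198] [366.9 158. ] [11 11 90] tri [0.4891 0.2942 0.0956] 0.0012 top [0.4894 0.29   0.109 ] scene [0.4977 0.2825 0.104 ]
pump [379.7 233.1] [ 16  15 185] [259.6 219.5] [ 14  14 158] tri [ 0.4805 -0.0959  0.0933] 0.0025 top [ 0.4815 -0.0926  0.109 ] scene [ 0.491  -0.1047  0.104 ]
stir [291.8 257.6] [ 15  14 173] [300.1 189.2] [ 11  11 100] tri [0.4227 0.0906 0.0599] 0.0023 top [0.4246 0.0903 0.074 ] scene [0.4319 0.0809 0.069 ]
mix [468.5 248.1] [ 18  15 205] [184.3 263.5] [ 16  16 204] tri [ 0.4525 -0.2916  0.0686] 0.0013 top [ 0.4536 -0.285   0.084 ] scene [ 0.4629 -0.2965  0.079 ]
```

View pics/c1.png

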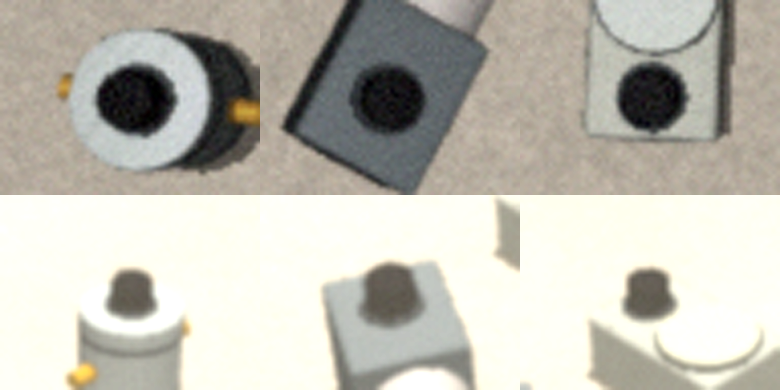

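The two views agree to 1–2.5 mm. The triangulated heights are a little below the cap tops, as expected because the masks include the key sides. The top-view rays at z≈0.10 give valve (0.489, 0.293), pump (0.481, −0.0945) and stirrer (0.4235, 0.0905). Now the move helper and the first leg.

```bash
cat > go.py <<'E'
import sys,numpy as np
from bench import ctrl
from scipy.spatial.transform import Rotation as R
s=ctrl.get_state();r=R.from_rotvec(s["tool_rot"]);print(np.round(s["time"],2),np.round(s["position"],4),"F",np.round(s["ft_force"],1),s["grip_width"])
print(r.as_matrix().round(3).tolist())
for a in sys.argv[1:]:
    d=1000*(np.array(eval(a))-s["position"]);print(a,"tool shift",r.inv().apply(d).round(1),np.linalg.norm(d).round(0))
E
python3 go.py "[.33,.46,.18]" "[.489,.293,.16]"
```

```text
0.1 [0.1575 0.6301 0.1982] F [0.3 0.  0.7] 0.997606179821246
[[-0.0, -0.97, 0.242], [-0.002, 0.242, 0.97], [-1.0, -0.0, -0.002]]
[.33,.46,.18] tool shift [  18.4 -208.6 -123.2] 243.0
[.489,.293,.16] tool shift [  38.6 -403.3 -246.6] 474.0
```

>>> servo_tool([
  [[0,0,0,10,-45,-27,0],[0,0,0,15,-95,-57,0],[0,0,0,18,-145,-87,0],[0,0,0,18,-190,-115,0],[0,0,0,18,-210,-125,0]],
])

```text
time: 0.72
position: [0.3341, 0.4549, 0.1809]
tool_rot: [-1.024, 1.318, 1.022]
ft_force: [-0.7, 0.5, -0.0]
grip_width: 0.516
```

>>> servo_tool([
  [[0,0,0,10,-45,-28,0],[0,0,0,15,-95,-60,0],[0,0,0,20,-140,-88,0],[0,0,0,20,-180,-113,0],[0,0,0,20,-193,-122,0]],
])

```text
time: 1.35
position: [0.4907, 0.2898, 0.1608]
tool_rot: [-1.024, 1.318, 1.022]
ft_force: [0.2, 0.6, -0.0]
grip_width: 0.021
```

>>> servo_tool([
  [[0,0,0,0,0,0,0],[0,0,0,0,0,0,0],[0,0,0,0,0,0,0]],
])

```text
time: 1.72
position: [0.4873, 0.2952, 0.1611]
tool_rot: [-1.029, 1.314, 1.03]
ft_force: [-0.2, 0.7, -0.2]
grip_width: 0.003
```

```bash
python3 go.py "[.489,.293,.13]"; python3 - <<'E'
from h import *
t=vision.get_image("top")[:,:,::-1];s=vision.get_image("scene")[:,:,::-1]
a=cv2.resize(t[170:290,120:280],(400,300));b=cv2.resize(s[100:220,290:450],(400,300));cv2.imwrite("pics/v1.png",cv2.convertScaleAbs(np.hstack([a,b]),alpha=1.6))
E
```

```text
1.72 [0.4873 0.2952 0.1611] F [-0.2  0.7 -0.2] 0.003131790431975875
[[-0.0, -0.971, 0.239], [0.001, 0.239, 0.971], [-1.0, 0.001, 0.0]]
[.489,.293,.13] tool shift [31.1 -2.2 -1.8] 31.0
```

View pics/v1.png

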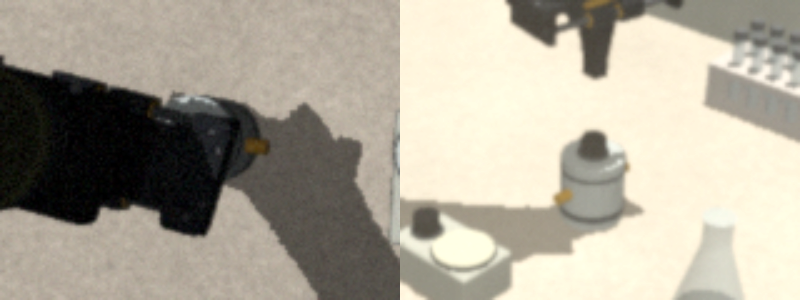

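The fingertip sits directly above the valve key in the scene view: tip at about (368,130), key at (367,158). I'll project the TCP to check it numerically, then descend.

```bash
python3 - <<'E'
from h import *
i=vision.camera_info("scene");P=np.linalg.inv(np.array(i["pose"]));f=200/np.tan(np.radians(i["fov_y"]/2))
for X in([.4873,.2952,.161],[.489,.293,.109],[.489,.293,.097],[.489,.293,.085]):
    c=P[:3,:3]@X+P[:3,3];print(X,(f*c[:2]/c[2]+[i["cx"],i["cy"]]).round(1))
E
```

```text
[0.4873, 0.2952, 0.161] [367.7 137.3]
[0.489, 0.293, 0.109] [367. 154.]
[0.489, 0.293, 0.097] [366.8 157.7]
[0.489, 0.293, 0.085] [366.7 161.3]
```

>>> servo_tool([
  [[0,0,0,15,-2,-2,0],[0,0,0,30,-2,-2,0],[0,0,0,42,-2,-2,0],[0,0,0,42,-2,-2,0],[0,0,0,42,-2,-2,0]],
])

```text
time: 2.45
position: [0.4904, 0.291, 0.1193]
tool_rot: [-1.027, 1.315, 1.027]
ft_force: [-0.4, -0.7, 1.2]
grip_width: 0.007
```

The projected tip row (137) disagrees with what I saw (about 131), so I'll look close up before pressing.

```bash
python3 - <<'E'
from h import *
s=vision.get_image("scene")[:,:,::-1];t=vision.get_image("top")[:,:,::-1]
i=vision.camera_info("scene");P=np.linalg.inv(np.array(i["pose"]));f=200/np.tan(np.radians(i["fov_y"]/2))
c=P[:3,:3]@[.4904,.291,.1193]+P[:3,3];u=(f*c[:2]/c[2]+[i["cx"],i["cy"]]);print(u)
b=cv2.resize(s[120:200,327:407],(600,600),interpolation=cv2.INTER_CUBIC)
b=cv2.convertScaleAbs(b,alpha=1.7);p=tuple(int(v) for v in (u-[327,120])*7.5);cv2.drawMarker(b,p,(0,0,255),1,14,1);cv2.imwrite("pics/v2.png",b)
E
```

```text
[367.02478918 151.30876698]
```

View pics/v2.png

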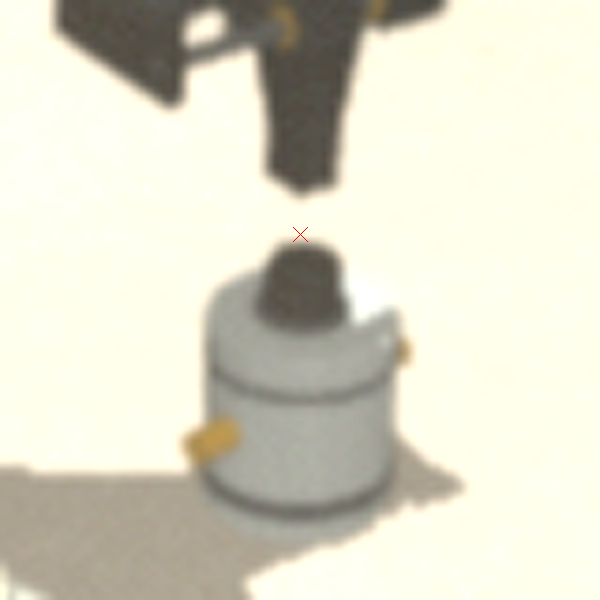

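The key appears where predicted, but the fingertip appears about 7 px higher than the TCP predicts. Either the tip is really about 20 mm higher, or it is offset away from the camera. I'll lower a little in small steps, watching force and occlusion.

>>> servo_tool([
  [[0,0,0,3,1,2,0],[0,0,0,6,1,2,0],[0,0,0,9,1,2,0],[0,0,0,9,1,2,0]],
])

```text
time: 3.05
position: [0.4894, 0.2929, 0.1098]
tool_rot: [-1.027, 1.316, 1.027]
ft_force: [0.2, 1.0, -0.3]
grip_width: 0.004
```

```bash
python3 go.py; python3 - <<'E'
from h import *
s=vision.get_image("scene")[:,:,::-1];t=vision.get_image("top")[:,:,::-1]
b=cv2.convertScaleAbs(cv2.resize(s[120:190,337:397],(514,600),interpolation=cv2.INTER_CUBIC),alpha=1.7);cv2.imwrite("pics/v3.png",b)
E
```

```text
3.05 [0.4894 0.2929 0.1098] F [ 0.2  1.  -0.3] 0.004178424245415432
[[-0.001, -0.97, 0.242], [-0.0, 0.242, 0.97], [-1.0, 0.0, -0.001]]
```

View pics/v3.png

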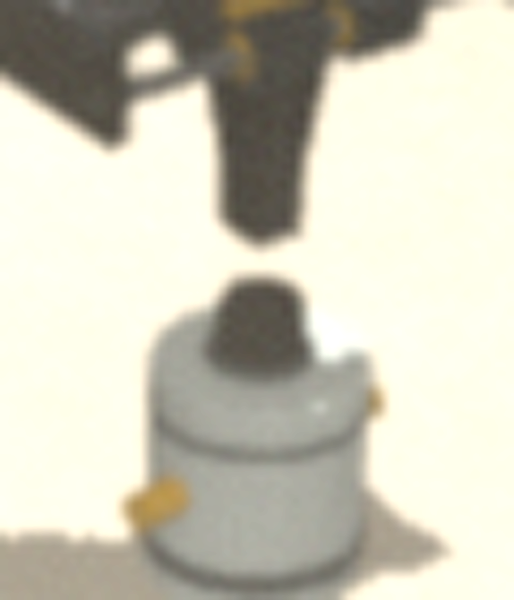

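The lateral position is fine and the gap is still ambiguous. I'll back up and tilt the tool so that both cameras see the tip, then triangulate it.

>>> servo_tool([
  [[0,0,0,-40,0,0,0],[0,10,0,-80,0,0,0],[0,20,0,-80,0,0,0],[0,30,0,-80,0,0,0],[0,40,0,-80,0,0,0]],
])

```text
time: 3.78
position: [0.4901, 0.2941, 0.1911]
tool_rot: [-1.459, 1.866, 0.676]
ft_force: [-0.2, -1.6, -0.6]
grip_width: 0.005
```

>>> servo_tool([
  [[0,0,0,0,0,0,0],[0,0,0,0,0,0,0],[0,0,0,0,0,0,0]],
])

```text
time: 4.15
position: [0.4907, 0.2919, 0.1932]
tool_rot: [-1.452, 1.861, 0.678]
ft_force: [0.7, -0.5, 0.9]
grip_width: 0.01
```

```bash
python3 go.py; python3 - <<'E'
from h import *
from bench import ctrl
X=ctrl.get_state()["position"];o=[]
for n in("top","scene"):
    i=vision.camera_info(n);P=np.linalg.inv(np.array(i["pose"]));f=200/np.tan(np.radians(i["fov_y"]/2))
    c=P[:3,:3]@X+P[:3,3];u=f*c[:2]/c[2]+[i["cx"],i["cy"]];a=(u-[33,33]).astype(int);print(n,u.round(1),a)
    m=vision.get_image(n)[:,:,::-1][a[1]:a[1]+66,a[0]:a[0]+66];b=cv2.convertScaleAbs(cv2.resize(m,(396,396),interpolation=cv2.INTER_CUBIC),alpha=1.8)
    cv2.drawMarker(b,tuple(int(v) for v in(u-a)*6),(0,0,255),1,12,1);o.append(b)
cv2.imwrite("pics/v4.png",np.hstack(o))
E
```

```text
4.15 [0.4907 0.2919 0.1932] F [ 0.7 -0.5  0.9] 0.009830182035181661
[[-0.154, -0.97, 0.19], [-0.62, 0.245, 0.745], [-0.769, -0.003, -0.639]]
top [177.4 224.1] [144 191]
scene [368.3 127.6] [335  94]
```

View pics/v4.png

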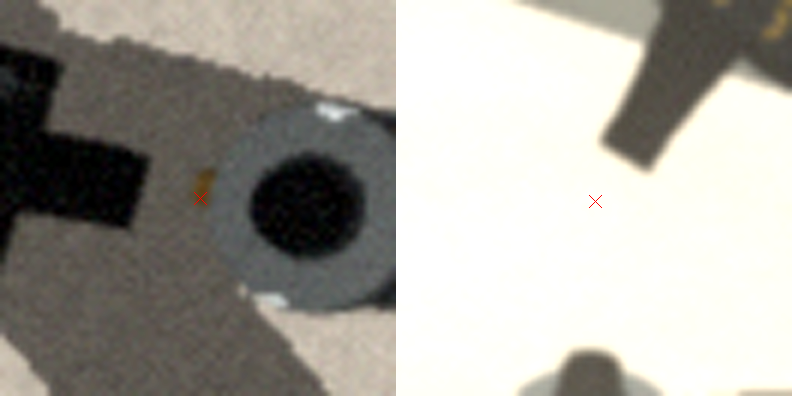

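```bash
python3 - <<'E'
from h import *
from bench import ctrl
from scipy.spatial.transform import Rotation as R
s=ctrl.get_state();X,e=tri((167.3,222.8),(373.5,120.3));d=1000*(X-s["position"])
print(X.round(4),round(e,4),"world mm",d.round(1),"tool mm",R.from_rotvec(s["tool_rot"]).inv().apply(d).round(1))
E
```

```text
[0.4942 0.3052 0.2105] 0.0049 world mm [ 3.8 13.  17.6] tool mm [-22.2  -0.5  -0.8]
```

The tip is about 22 mm short of the reported TCP along the tool axis, with no lateral offset. Contact on the valve key should therefore come at a reported z ≈ 0.087–0.09. I'll return upright and press under force watch.

>>> servo_tool([
  [[0,-10,0,0,0,0,0],[0,-20,0,0,0,0,0],[0,-30,0,20,0,17,0],[0,-40,0,58,0,48,0],[0,-40,0,58,0,48,0]],
])

```text
time: 4.88
position: [0.4837, 0.2831, 0.1102]
tool_rot: [-1.022, 1.332, 1.023]
ft_force: [0.0, 0.3, -0.3]
grip_width: 0.004
```

>>> servo_tool([
  [[0,0,0,0,0,0,0],[0,0,0,0,0,0,0],[0,0,0,0,0,0,0]],
])

```text
time: 5.25
position: [0.4908, 0.2946, 0.1165]
tool_rot: [-1.028, 1.311, 1.028]
ft_force: [-0.5, 0.4, -0.5]
grip_width: 0.007
```

```bash
python3 go.py "[.489,.293,.095]"
```

```text
5.25 [0.4908 0.2946 0.1165] F [-0.5  0.4 -0.5] 0.006505019255493778
[[0.002, -0.971, 0.24], [0.001, 0.24, 0.971], [-1.0, -0.002, 0.002]]
[.489,.293,.095] tool shift [21.5  1.4 -2.1] 22.0
```

>>> servo_tool([
  [[0,0,0,8,1,-2,0],[0,0,0,16,1,-2,0],[0,0,0,24,1,-2,0],[0,0,0,24,1,-2,0]],
])

```text
time: 5.75
position: [0.4874, 0.2904, 0.0896]
tool_rot: [-1.027, 1.317, 1.027]
ft_force: [-0.1, 0.0, -0.5]
grip_width: 0.004
```

>>> servo_tool([
  [[0,0,0,2,0,0,0],[0,0,0,4,0,0,0],[0,0,0,4,0,0,0]],
])

```text
time: 6.12
position: [0.4881, 0.2909, 0.0869]
tool_rot: [-1.027, 1.315, 1.027]
ft_force: [-0.3, 0.5, -0.1]
grip_width: 0.001
```

>>> servo_tool([
  [[0,0,0,2,0,0,0],[0,0,0,4,0,0,0],[0,0,0,4,0,0,0]],
])

```text
time: 6.5
position: [0.4882, 0.291, 0.0831]
tool_rot: [-1.027, 1.315, 1.027]
ft_force: [-0.4, -0.3, 2.0]
grip_width: -0.002
```

>>> servo_tool([
  [[0,0,0,2,0,0,0],[0,0,0,4,0,0,0],[0,0,0,6,0,0,0],[0,0,0,6,0,0,0]],
])

```text
time: 7.0
position: [0.4882, 0.291, 0.0768]
tool_rot: [-1.027, 1.315, 1.027]
ft_force: [0.0, 0.2, 2.7]
grip_width: 0.004
```

>>> servo_tool([
  [[0,0,0,2,0,0,0],[0,0,0,4,0,0,0],[0,0,0,4,0,0,0]],
])

```text
time: 7.38
position: [0.4882, 0.291, 0.0728]
tool_rot: [-1.027, 1.315, 1.027]
ft_force: [0.3, 0.6, 2.9]
grip_width: 0.004
```

>>> servo_tool([
  [[0,0,0,1,0,0,0],[0,0,0,2,0,0,0],[0,0,0,2,0,0,0]],
])

```text
time: 7.75
position: [0.4882, 0.291, 0.0711]
tool_rot: [-1.027, 1.315, 1.027]
ft_force: [-0.6, 0.3, 4.3]
grip_width: 0.006
```

>>> servo_tool([
  [[0,0,0,1,0,0,0],[0,0,0,2,0,0,0],[0,0,0,2,0,0,0]],
])

```text
time: 8.12
position: [0.4882, 0.291, 0.0694]
tool_rot: [-1.027, 1.315, 1.027]
ft_force: [-1.0, -1.1, 6.6]
grip_width: 0.006
```

The force rises past 3 N at the expected stiffness, so the valve key is at its stop. I'll retract and transfer to the pump.

>>> servo_tool([
  [[0,0,0,0,0,0,0],[0,0,0,-15,0,0,0],[0,0,0,-50,0,0,0],[0,0,0,-85,0,0,0],[0,0,0,-85,0,0,0]],
])

```text
time: 8.75
position: [0.4895, 0.2918, 0.1571]
tool_rot: [-1.026, 1.31, 1.026]
ft_force: [-1.0, -0.4, -0.5]
grip_width: 0.003
```

```bash
python3 go.py "[.481,-.0945,.152]" "[.4235,.0905,.152]"
```

```text
8.75 [0.4895 0.2918 0.1571] F [-1.  -0.4 -0.5] 0.0026762691154689914
[[0.004, -0.97, 0.242], [0.003, 0.242, 0.97], [-1.0, -0.003, 0.004]]
[.481,-.0945,.152] tool shift [   3.9  -85.4 -376.8] 386.0
[.4235,.0905,.152] tool shift [   4.2   15.3 -211.3] 212.0
```

>>> servo_tool([
  [[0,0,0,0,-11,-50,0],[0,0,0,0,-23,-105,0],[0,0,0,0,-36,-160,0],[0,0,0,0,-48,-212,0],[0,0,0,0,-55,-245,0]],
])

```text
time: 9.38
position: [0.4807, 0.0367, 0.1529]
tool_rot: [-1.024, 1.318, 1.026]
ft_force: [0.5, 0.8, 0.6]
grip_width: 0.0
```

>>> servo_tool([
  [[0,0,0,0,-10,-45,0],[0,0,0,0,-22,-95,0],[0,0,0,0,-30,-130,0],[0,0,0,0,-30,-132,0],[0,0,0,0,-30,-132,0]],
])

```text
time: 10.0
position: [0.4785, -0.0946, 0.1531]
tool_rot: [-1.026, 1.316, 1.029]
ft_force: [0.0, 0.4, -0.6]
grip_width: 0.006
```

>>> servo_tool([
  [[0,0,0,0,0,0,0],[0,0,0,0,0,0,0]],
])

```text
time: 10.25
position: [0.4792, -0.0943, 0.1537]
tool_rot: [-1.028, 1.314, 1.029]
ft_force: [-0.4, 0.2, 0.1]
grip_width: 0.008
```

```bash
python3 go.py "[.481,-.0945,.092]"
```

```text
10.25 [ 0.4792 -0.0943  0.1537] F [-0.4  0.2  0.1] 0.007651870725471828
[[-0.0, -0.971, 0.24], [0.0, 0.24, 0.971], [-1.0, 0.0, 0.0]]
[.481,-.0945,.092] tool shift [61.7 -1.8  0.2] 62.0
```

Down to z≈0.092, then a look at the alignment and the valve key.

>>> servo_tool([
  [[0,0,0,25,-2,0,0],[0,0,0,50,-2,0,0],[0,0,0,60,-2,0,0],[0,0,0,60,-2,0,0]],
])

```text
time: 10.75
position: [0.4808, -0.0956, 0.0936]
tool_rot: [-1.027, 1.316, 1.028]
ft_force: [-0.0, -0.3, 0.4]
grip_width: 0.005
```

```bash
python3 go.py; python3 - <<'E'
from h import *
s=vision.get_image("scene")[:,:,::-1]
r=lambda x,y:cv2.resize(s[y:y+60,x:x+60],(390,390),interpolation=cv2.INTER_CUBIC)
cv2.imwrite("pics/p1.png",cv2.convertScaleAbs(np.hstack([r(337,140),r(230,190)]),alpha=1.7))
E
```

```text
10.75 [ 0.4808 -0.0956  0.0936] F [-0.  -0.3  0.4] 0.005468070072609861
[[-0.001, -0.97, 0.242], [-0.0, 0.242, 0.97], [-1.0, 0.001, -0.0]]
```

View pics/p1.png

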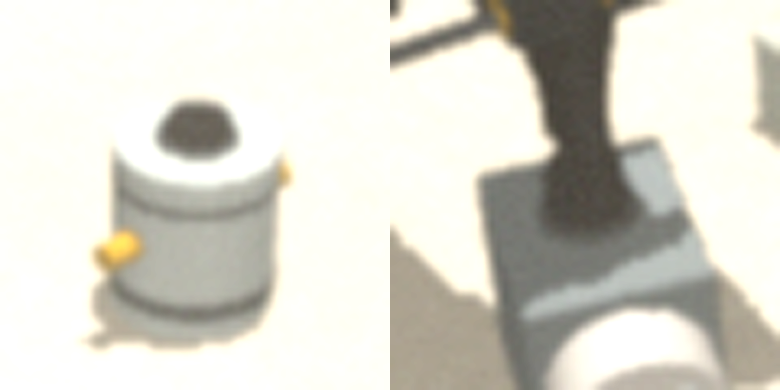

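The left crop shows the valve key seated low. The right crop shows the finger just above the pump key and about 2 px left of its centre, which is fine after a small nudge. Pressing the pump key now.

>>> servo_tool([
  [[0,0,0,2,-2,2,0],[0,0,0,6,-2,2,0],[0,0,0,10,-2,2,0],[0,0,0,10,-2,2,0]],
])

```text
time: 11.3
position: [0.4838, -0.0945, 0.0839]
tool_rot: [-1.027, 1.315, 1.027]
ft_force: [0.2, 0.9, 1.2]
grip_width: 0.007
```

>>> servo_tool([
  [[0,0,0,3,0,0,0],[0,0,0,6,0,0,0],[0,0,0,9,0,0,0],[0,0,0,9,0,0,0]],
])

```text
time: 11.8
position: [0.4838, -0.0944, 0.0748]
tool_rot: [-1.027, 1.315, 1.027]
ft_force: [1.3, -0.4, 2.3]
grip_width: 0.006
```

>>> servo_tool([
  [[0,0,0,1,0,0,0],[0,0,0,3,0,0,0],[0,0,0,3,0,0,0]],
])

```text
time: 12.18
position: [0.4838, -0.0945, 0.0719]
tool_rot: [-1.027, 1.315, 1.027]
ft_force: [1.3, 1.7, 2.5]
grip_width: 0.009
```

>>> servo_tool([
  [[0,0,0,1,0,0,0],[0,0,0,2,0,0,0],[0,0,0,2,0,0,0]],
])

```text
time: 12.55
position: [0.4838, -0.0945, 0.0702]
tool_rot: [-1.027, 1.315, 1.027]
ft_force: [-0.3, -0.0, 5.5]
grip_width: 0.008
```

>>> servo_tool([
  [[0,0,0,1,0,0,0],[0,0,0,1,0,0,0],[0,0,0,1,0,0,0]],
])

```text
time: 12.92
position: [0.4838, -0.0945, 0.0694]
tool_rot: [-1.027, 1.315, 1.027]
ft_force: [0.2, 1.3, 5.2]
grip_width: 0.005
```

The pump key is at its stop (about 5.5 N). Retract and go to the stirrer.

>>> servo_tool([
  [[0,0,0,0,0,0,0],[0,0,0,-15,0,0,0],[0,0,0,-50,0,0,0],[0,0,0,-80,0,0,0],[0,0,0,-80,0,0,0]],
])

```text
time: 13.55
position: [0.4846, -0.0949, 0.1511]
tool_rot: [-1.028, 1.312, 1.025]
ft_force: [-0.0, -0.3, -0.9]
grip_width: 0.004
```

```bash
python3 go.py "[.4235,.0905,.152]"
```

```text
13.55 [ 0.4846 -0.0949  0.1511] F [-0.  -0.3 -0.9] 0.00420917115939617
[[0.004, -0.97, 0.243], [0.0, 0.243, 0.97], [-1.0, -0.003, 0.001]]
[.4235,.0905,.152] tool shift [ -1.1 104.2 165. ] 195.0
```

>>> servo_tool([
  [[0,0,0,0,26,42,0],[0,0,0,0,56,88,0],[0,0,0,0,86,136,0],[0,0,0,0,104,165,0],[0,0,0,0,104,165,0]],
])

```text
time: 14.18
position: [0.4206, 0.0929, 0.1476]
tool_rot: [-1.031, 1.316, 1.032]
ft_force: [0.6, -0.5, -0.0]
grip_width: 0.006
```

>>> servo_tool([
  [[0,0,0,30,0,0,0],[0,0,0,60,0,0,0],[0,0,0,85,0,0,0],[0,0,0,90,0,0,0],[0,0,0,90,0,0,0]],
])

```text
time: 14.8
position: [0.4226, 0.0901, 0.0588]
tool_rot: [-1.026, 1.316, 1.026]
ft_force: [0.2, -0.6, 0.2]
grip_width: 0.009
```

```bash
python3 go.py "[.4235,.0905,.052]"; python3 - <<'E'
from h import *
s=vision.get_image("scene")[:,:,::-1]
r=lambda x,y:cv2.resize(s[y:y+60,x:x+60],(390,390),interpolation=cv2.INTER_CUBIC)
cv2.imwrite("pics/s1.png",cv2.convertScaleAbs(np.hstack([r(230,190),r(271,158)]),alpha=1.7))
E
```

```text
14.8 [0.4226 0.0901 0.0588] F [ 0.2 -0.6  0.2] 0.00903851780988595
[[-0.001, -0.97, 0.243], [-0.001, 0.243, 0.97], [-1.0, 0.0, -0.001]]
[.4235,.0905,.052] tool shift [ 6.8 -0.8  0.7] 7.0
```

View pics/s1.png

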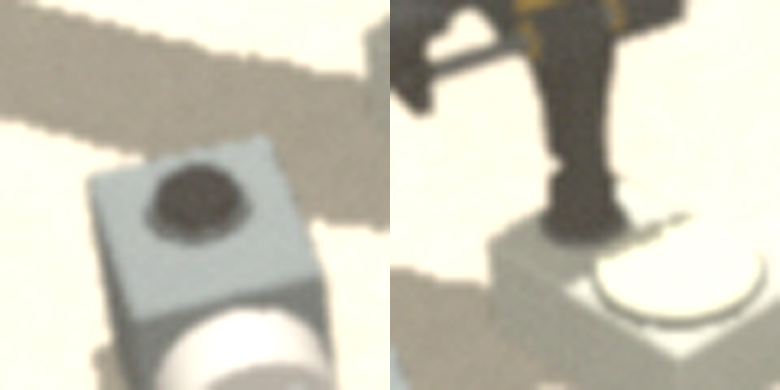

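The pump key is down, and the finger is centred just above the stirrer key (finger column about 578, key about 583 in the crop). Pressing it now.

>>> servo_tool([
  [[0,0,0,4,-1,1,0],[0,0,0,8,-1,1,0],[0,0,0,11,-1,1,0],[0,0,0,11,-1,1,0]],
])

```text
time: 15.35
position: [0.4241, 0.0916, 0.048]
tool_rot: [-1.027, 1.315, 1.027]
ft_force: [0.3, 0.2, 0.9]
grip_width: 0.008
```

>>> servo_tool([
  [[0,0,0,3,0,0,0],[0,0,0,6,0,0,0],[0,0,0,9,0,0,0],[0,0,0,9,0,0,0]],
])

```text
time: 15.85
position: [0.424, 0.0916, 0.0387]
tool_rot: [-1.027, 1.315, 1.027]
ft_force: [0.1, 0.2, 3.0]
grip_width: 0.0
```

>>> servo_tool([
  [[0,0,0,1,0,0,0],[0,0,0,3,0,0,0],[0,0,0,3,0,0,0]],
])

```text
time: 16.23
position: [0.4241, 0.0917, 0.036]
tool_rot: [-1.027, 1.315, 1.027]
ft_force: [-0.0, 0.1, 4.7]
grip_width: 0.005
```

>>> servo_tool([
  [[0,0,0,1,0,0,0],[0,0,0,2,0,0,0],[0,0,0,2,0,0,0]],
])

```text
time: 16.6
position: [0.4241, 0.0916, 0.0342]
tool_rot: [-1.027, 1.315, 1.027]
ft_force: [-1.5, 0.5, 6.2]
grip_width: 0.001
```

>>> servo_tool([
  [[0,0,0,0,0,0,0],[0,0,0,-15,0,0,0],[0,0,0,-65,0,0,0],[0,0,0,-120,0,0,0],[0,0,0,-150,0,0,0]],
])

```text
time: 17.23
position: [0.4244, 0.0915, 0.1869]
tool_rot: [-1.027, 1.312, 1.026]
ft_force: [0.1, -0.8, -0.2]
grip_width: 0.006
```

>>> servo_tool([
  [[0,0,0,-10,12,50,0],[0,0,0,-20,24,100,0],[0,0,0,-30,36,150,0],[0,0,0,-30,48,200,0],[0,0,0,-30,55,240,0]],
])

```text
time: 17.85
position: [0.4276, 0.3395, 0.214]
tool_rot: [-1.028, 1.315, 1.028]
ft_force: [0.5, 0.2, -0.4]
grip_width: 0.008
```

>>> servo_tool([
  [[0,0,0,0,10,45,0],[0,0,0,0,20,90,0],[0,0,0,0,20,100,0],[0,0,0,0,20,100,0],[0,0,0,0,20,100,0]],
])

```text
time: 18.48
position: [0.4342, 0.4376, 0.2141]
tool_rot: [-1.026, 1.317, 1.025]
ft_force: [0.7, 0.7, 0.7]
grip_width: 0.005
```

```bash
python3 go.py; python3 - <<'E'
from h import *
S={n:vision.get_image(n)[:,:,::-1] for n in("top","scene")};s=S["scene"]
b=cv2.resize(s[140:330,150:450],(790,500),interpolation=cv2.INTER_CUBIC);cv2.imwrite("pics/end.png",cv2.convertScaleAbs(b,alpha=1.5))
d=cv2.absdiff(S["top"],cv2.imread("pics/top0.png")).max(2)
for n,c in dict(valve=(194,225),pump=(380,233),stir=(292,258),mix=(469,248),flask=(232,133),jar=(343,137),bottle=(425,130)).items():
    print(n,(d[c[1]-25:c[1]+25,c[0]-25:c[0]+25]>35).sum(),end="; ")
E
```

```text
18.48 [0.4342 0.4376 0.2141] F [0.7 0.7 0.7] 0.004973503603066306
[[0.0, -0.97, 0.245], [-0.001, 0.245, 0.97], [-1.0, -0.0, -0.001]]
valve 320; pump 0; stir 0; mix 0; flask 0; jar 0; bottle 0;
```

View pics/end.png

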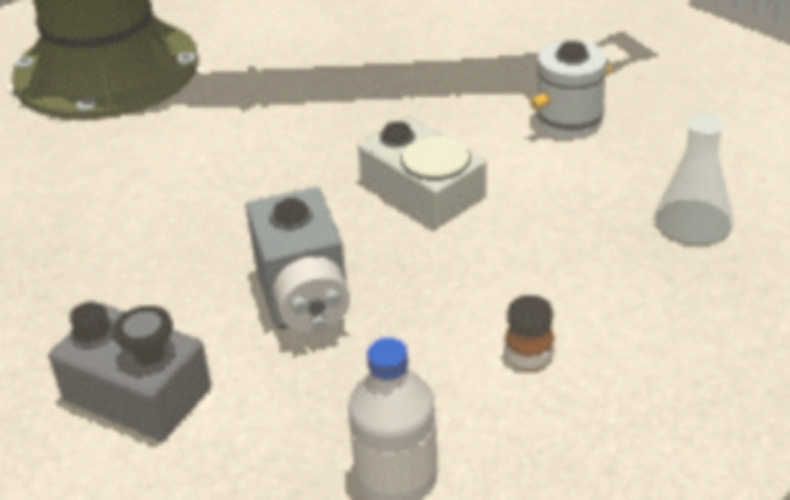

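The picture shows all three keys low, the mixer key up and every item standing in place. The valve's pixel difference fits the arm's shadow, which falls near it. The arm is clear, so I'm handing in.

```bash
python3 -c "
from bench import close_job
print(close_job())"
```

```text
the job is handed in; nothing more can be done
None
```

I pressed the three keys in order (valve, pump, stirrer), each until the force rose past the 3 N travel force, peaking at about 5.5–6.6 N. I then moved the arm clear and handed the job in at about 18.5 s; no verdict was reported.

**Last checks:**
- **Keys:** in the final picture the valve, pump and stirrer keys are low and the mixer key is up.
- **Positions:** everything is upright. Compared with the start, the top view showed no change at the pump, stirrer, mixer, flask, bottle or jar. Around the valve 320 pixels changed. I put that down to the arm or its shadow, because the valve looked in place in the scene view, but I didn't measure its position again.

**Disagreement found:** the cameras put the fingertip about 22 mm short of the reported TCP along the tool axis. I confirmed this by tilting the tool and triangulating the tip, and contact on the valve key came about 22–24 mm below the nominal height, so I relied on force for the presses.

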